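# Put the edger's wheel set away in its dishes

## Task

The wheel set taken off the lens edger stands in a stack: three grinding wheels with the lock collar on top. Take the stack apart from the top and lay each part flat inside its own round grey dish, the largest part in the largest dish, and so on by size down to the collar in the smallest. Set the parts down without dropping them or tipping them over, and leave the roll of tape and the spectacles on the worktop where they are.

Things in the scene. Friction and masses are not known exactly. Their poses are not given: they have to be found in the camera images.
- rough_wheel_mid (a point): Largest part, at the bottom of the stack: roughing wheel, tan abrasive band with a stepped grey hub, 68 mm diameter (66 to 68 between the fingers), 22 mm high, 0.28 kg. Lying flat; this point is the centre of the part, half-way up; z up.
- bevel_wheel_mid (a point): Second in the stack, resting on the roughing wheel: bevel wheel with a V groove round its tan rim and a steel hub, 54 mm diameter, 20 mm high, 0.18 kg (feels like a plain cylinder to the fingers). Lying flat; this point is the centre of the part, half-way up; z up.
- polish_wheel_mid (a point): Third in the stack, resting on the bevel wheel: polishing wheel, smooth grey rim and steel hub, 40 mm diameter, 20 mm high, 0.10 kg. Lying flat; this point is the centre of the part, half-way up; z up.
- lock_collar_mid (a point): Smallest part, on top of the stack: knurled steel lock collar, 26 mm diameter, 18 mm high, 0.06 kg. Lying flat; this point is the centre of the part, half-way up; z up.
- dish_86: Largest round storage dish, grey painted metal, for the roughing wheel: inner diameter 86 mm, outer 92 mm. Origin at the centre of its underside. It is fixed to the worktop. Outer height 7 mm: the inner floor is 3 mm above the worktop, the upright rim is 3 mm thick and stands 4 mm above that floor.
- dish_72: Second largest round storage dish, grey painted metal, for the bevel wheel: inner diameter 72 mm, outer 78 mm. Origin at the centre of its underside. It is fixed to the worktop. Outer height 7 mm: the inner floor is 3 mm above the worktop, the upright rim is 3 mm thick and stands 4 mm above that floor.
- dish_58: Third largest round storage dish, grey painted metal, for the polishing wheel: inner diameter 58 mm, outer 64 mm. Origin at the centre of its underside. It is fixed to the worktop. Outer height 7 mm: the inner floor is 3 mm above the worktop, the upright rim is 3 mm thick and stands 4 mm above that floor.
- dish_44: Smallest round storage dish, grey painted metal, for the lock collar: inner diameter 44 mm, outer 50 mm. Origin at the centre of its underside. It is fixed to the worktop. Outer height 7 mm: the inner floor is 3 mm above the worktop, the upright rim is 3 mm thick and stands 4 mm above that floor.
- tape_roll: Bystander: cream-coloured roll of tape lying flat, 76 mm diameter, 20 mm high, loose. Origin at the centre of its underside.
- glasses: Bystander: pair of black spectacles lying open on the worktop (not the pair in the far tray), 45 x 133 x 15 mm, long side along its y, loose. Origin at the centre of its underside.
There are look-alikes about, which are no part of the job. Leave any blue look-alike of the part that bears polish_wheel_mid alone.

How it is judged (in metres and radians):
At the end, for the whole second after the job is handed in: Each of the four parts lies flat (within 0.1 rad) on the floor of its own dish (its centre at most 2.5 mm above its seated height and within 12 mm of the dish's centre), released and at rest (horizontal distance between rough_wheel_mid and dish_86 below 0.012 m and height (world z) of rough_wheel_mid below 0.0165 m and angle between each of rough_wheel_mid, bevel_wheel_mid, polish_wheel_mid, lock_collar_mid's own z axis and vertical below 0.1 rad and linear speed of each of rough_wheel, bevel_wheel, polish_wheel, lock_collar below 0.02 m/s and contact force between the fingers and rough_wheel below 0.05 N and horizontal distance between bevel_wheel_mid and dish_72 below 0.012 m and height (world z) of each of bevel_wheel_mid, polish_wheel_mid below 0.0155 m and contact force between the fingers and bevel_wheel below 0.05 N and horizontal distance between polish_wheel_mid and dish_58 below 0.012 m and contact force between the fingers and polish_wheel below 0.05 N and horizontal distance between lock_collar_mid and dish_44 below 0.012 m and height (world z) of lock_collar_mid below 0.0145 m and contact force between the fingers and lock_collar below 0.05 N); the robot touches nothing.
It fails at once if a part of the stack is tipped over (more than about 40 degrees) (angle between any of rough_wheel_mid, bevel_wheel_mid, polish_wheel_mid, lock_collar_mid's own z axis and vertical above 0.7 rad).
It fails at once if a part is dropped or thrown: it moves faster than 0.7 m/s with no finger on it (a fall of 25 mm) ((linear speed of rough_wheel above 0.7 m/s and contact force between the fingers and rough_wheel below 0.05 N) or (linear speed of bevel_wheel above 0.7 m/s and contact force between the fingers and bevel_wheel below 0.05 N) or (linear speed of polish_wheel above 0.7 m/s and contact force between the fingers and polish_wheel below 0.05 N) or (linear speed of lock_collar above 0.7 m/s and contact force between the fingers and lock_collar below 0.05 N)).
It fails at once if the roll of tape or the spectacles are pushed more than 20 mm (distance of any of tape_roll, glasses from where it was at the start of the episode above 0.02 m).
It also fails if it takes over 104 s, if anything falls off the work surface, if the arm or the gripper's body presses on something with over 40 N, if the wrist force passes 120 N, or if a joint passes its speed limit or range.

## Robot

A 6-joint arm with a two-finger parallel gripper is mounted at the origin on a cart in front of the work surface, level with it; the furniture and walls round the work are solid. World frame = base frame: x ahead of the robot, y to its left, z up, the work surface at z = 0. Lengths are in mm, angles in rad, forces in N, time in s.
With the tool pointing down it reaches from about 250 to 800 mm from the base axis. Payload 8.5 kg.
Tool frame: the origin (TCP) lies midway between the tips of the shut fingers; the grasp point (between the pads) lies 19 mm behind it; z points along the fingers, y is the line along which they close (so a half turn about z gives the same grasp; the last joint's range is limited). The gripper opens to 85 mm and grips with 20 to 120 N. Pads are 22 mm wide; open, the fingers measure 114 mm over their backs; the gripper's body (76 mm by 85 mm) begins 54 mm behind the grasp point. The pads swing forward as they close: fully open they stand 13 mm farther back than shut.
Start: joints at [-1.254, 0.238, -0.013, 1.319, 0, 1.571], TCP at [163.535, -498.83, 196.476] pointing down, gripper open.
Joint ranges: [-2.66, 2.66], [-1.03, 1.9], [-1.14, 1.46], [-1.82, 2.27], [-1.45, 1.34], [-3.14, 3.14]. Speed limits (rad/s): [2.22, 2.22, 2.79, 3.14, 3.14, 3.14].

## Interface

Orientations are given as a rotation vector (axis times angle).
In Python, from cell import bot gives the robot as it stands. Calls block until the motion is done:
- bot.goto(position, orientation): joint-space move of the TCP to a pose.
- bot.movel(position, speed=150, rot=None): straight line of the TCP; rot=None keeps the orientation; speed is the mean speed in mm/s.
- bot.move_j(angles): joint-space move.
- bot.open_gripper() and bot.grasp(f_grip=None): open the fingers fully, or close them until they stop; f_grip is the grip in N (None keeps the last).
- bot.wait(seconds).
- bot.solve_ik(position, orientation): joint angles nearest the present ones, or None.
- bot.get_image(name): name is "side" or "top" or "wrist"; returns the picture (384x512x3 uint8, blue, green, red); there is no depth.
- bot.camera_model(name): a dict with "fovy" (degrees; the focal length in pixels is half the picture's height over the tangent of half this angle, whatever the lens; pixels are square), "cx", "cy" (the principal point, pixels), "D" ([k1, k2, p1, p2, k3] as OpenCV has them; the pictures are not rectified), "world_to_cam" (4x4, takes a point from world to camera coordinates). Camera axes: x right, y up, looking along -z (the intrinsics and any distortion apply to the point x, -y, -z); pixel columns grow to the right and rows downward; lengths in mm; the calibration is good to about 2 mm. A picture is of the moment at which its call begins: read the wrist's pose just before it. camera_model takes no time and is no camera call; for the wrist camera it gives the pose at the moment of the call.
A pose or a line that the arm cannot do raises bot.PlanningError and nothing moves.
- bot.close_job(): hands the job in; it is judged then, once.
Readings, each from a call of its own:
- bot.get_clock(): time.
- bot.get_joint_positions(): joint angles.
- bot.get_qd(): joint speeds.
- bot.get_joint_torque(): joint torques, N m.
- bot.get_eef_pos(): TCP position.
- bot.get_tool_rot(): TCP orientation.
- bot.get_wrist_force(): force on the tool from outside, world axes, zero at the start.
- bot.get_moment(): the same for the moment, N m.
- bot.get_width(): opening from 0.0 (shut) to 1.0 (fully open).
- bot.get_grip_force(): force on a finger pad.
Only numpy, scipy, OpenCV 4.12 (cv2) and the standard library are available. Lean on these libraries where they do the work, as an engineer would, in place of code of your own. Each camera call takes 0.05 s, during which the arm holds its last target. There are 200 camera calls.

## Working session

There is one attempt and no reset: what is moved stays moved. The work goes in short steps, each a Python script; the robot and the scene stay as the last script left them, time stands still between calls to the robot, and variables do not carry over. Pictures are saved under pics/ and viewed, at most 14 in all, crops included, and the job is handed in when it is done.

```bash
mkdir -p pics; ls
python3 - <<'E'
from cell import bot
import cv2
for n in("top","side"):
    cv2.imwrite(f"pics/{n}0.png",cv2.resize(bot.get_image(n),(800,600),interpolation=cv2.INTER_CUBIC))
    print(n,bot.camera_model(n))
E
```

```text
pics
top {'fovy': 52.37361274847501, 'cx': 255.8390950904114, 'cy': 191.52447272029656, 'D': array([0.0358808, 0.       , 0.       , 0.       , 0.       ]), 'world_to_cam': array([[ 7.37034246e-04, -9.99884185e-01,  1.52011228e-02,
        -3.23677177e+02],
       [ 9.83037674e-01,  3.51237068e-03,  1.83370103e-01,
        -4.84952160e+02],
       [-1.83402258e-01,  1.48081264e-02,  9.82926412e-01,
        -8.95232639e+02],
       [ 0.00000000e+00,  0.00000000e+00,  0.00000000e+00,
         1.00000000e+00]])}
side {'fovy': 47.89722455396853, 'cx': 258.75195831581675, 'cy': 193.32536662106565, 'D': array([0.02430413, 0.        , 0.        , 0.        , 0.        ]), 'world_to_cam': array([[-8.69876100e-01, -4.92935483e-01,  1.81708848e-02,
         2.85561875e+02],
       [ 2.42762594e-01, -3.95750774e-01,  8.85690492e-01,
        -3.16935074e+02],
       [-4.29397129e-01,  7.74852202e-01,  4.63920436e-01,
        -5.25917917e+02],
       [ 0.00000000e+00,  0.00000000e+00,  0.00000000e+00,
         1.00000000e+00]])}
```

View pics/top0.png

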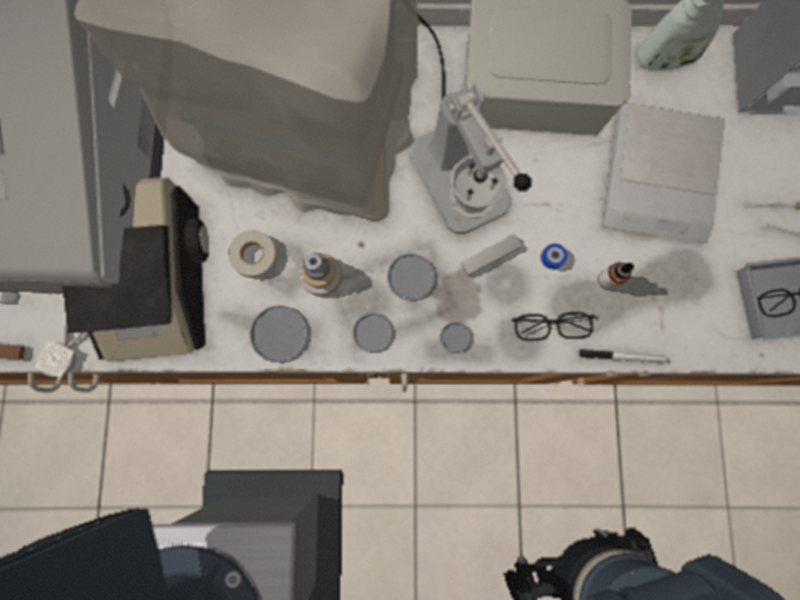

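View pics/side0.png

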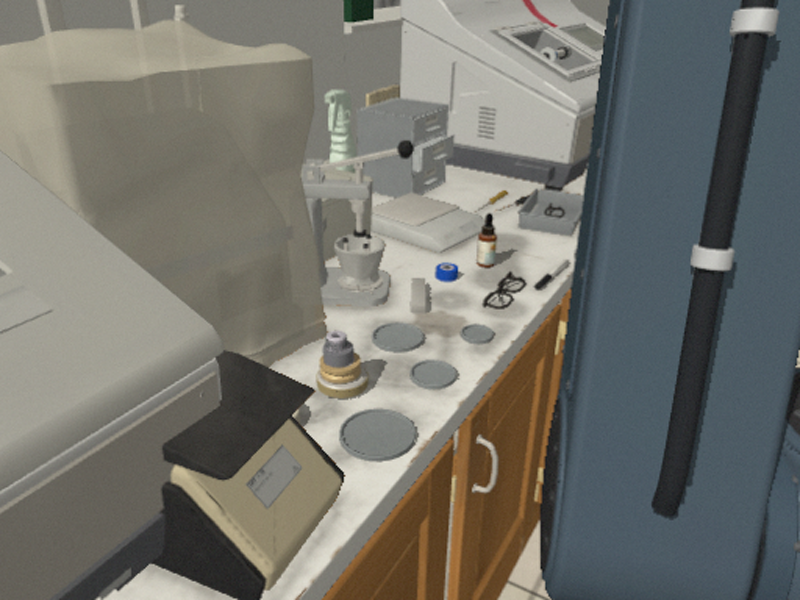

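The top view shows the stack at about (320,270), and the dishes by size at (280,333) for 86, (412,277) for 72, (374,333) for 58 and (457,338) for 44. The tape is at (253,253) and the spectacles at (555,325). A blue look-alike wheel stands at (554,256), and brown bottles could also be mistaken for parts, such as the one at (617,275). In the side view the stack is at (340,365) and the blue wheel at (446,272). By its layered description, the stack at (320,270) is the target.

```bash
cat > h.py <<'E'
from cell import bot
import cv2, numpy as np
def K(m):
    f=192/np.tan(np.radians(m["fovy"]/2)); return np.array([[f,0,m["cx"]],[0,f,m["cy"]],[0,0,1.]])
def unproj(m,uv,z):
    """pixel(s) in the 512x384 picture -> world points on plane z"""
    p=cv2.undistortPoints(np.array(uv,float).reshape(-1,1,2),K(m),m["D"]).reshape(-1,2)
    d=np.c_[p[:,0],-p[:,1],-np.ones(len(p))]
    T=m["world_to_cam"]; c=-T[:3,:3].T@T[:3,3]; d=d@T[:3,:3]
    return c+d*((z-c[2])/d[:,2])[:,None]
def proj(m,P):
    q=np.array(P,float).reshape(-1,3)@m["world_to_cam"][:3,:3].T+m["world_to_cam"][:3,3]
    return cv2.projectPoints(q*[1,-1,-1],np.zeros(3),np.zeros(3),K(m),m["D"])[0].reshape(-1,2)
E
python3 - <<'E'
from h import *
m=bot.camera_model("top"); s=.64
for n,u,z in [("86",(280,333),7),("72",(412,277),7),("58",(374,333),7),("44",(457,338),7),("collar",(315,261),80),("roughbase",(322,282),10),("tape",(253,253),20),("blue",(554,256),20),("gl",(555,325),0),("edge",(400,372),0),("cover",(290,212),0),("iron",(470,228),0)]:
    print(n,unproj(m,np.array(u)*s,z).round(0))
ms=bot.camera_model("side")
print(unproj(ms,np.array((336,336))*s,80).round(0),unproj(ms,np.array((342,388))*s,0).round(0))
im=bot.get_image("top")
cv2.imwrite("pics/topc.png",cv2.resize(im[135:240,140:310],(800,494),interpolation=cv2.INTER_CUBIC))
im=bot.get_image("side")
cv2.imwrite("pics/sidec.png",cv2.resize(im[195:300,190:330],(800,600),interpolation=cv2.INTER_CUBIC))
print(bot.get_tool_rot(),bot.get_clock(), bot.camera_model("wrist"))
E
```

```text
86 [[ 438. -133.    7.]]
72 [[ 530. -343.    7.]]
58 [[ 438. -282.    7.]]
44 [[ 431. -415.    7.]]
collar [[ 538. -195.   80.]]
roughbase [[ 520. -198.   10.]]
tape [[565. -88.  20.]]
blue [[ 563. -572.   20.]]
gl [[ 453. -574.    0.]]
edge [[ 377. -324.    0.]]
cover [[ 641. -141.    0.]]
iron [[ 615. -440.    0.]]
[[ 535. -185.   80.]] [[ 530. -187.    0.]]
[-3.10137853e+00 -4.95333386e-01  2.21386405e-04] 0.2 {'fovy': 71.52763066139349, 'cx': 255.58777449799553, 'cy': 187.01584563205674, 'D': array([-0.03046463,  0.        ,  0.        ,  0.        ,  0.        ]), 'world_to_cam': array([[ 3.10938441e-01, -9.50429566e-01, -9.62731171e-04,
        -5.24958985e+02],
       [ 9.03330571e-01,  2.95844353e-01, -3.10596199e-01,
         3.99464581e+01],
       [ 2.95484629e-01,  9.57066332e-02,  9.50541464e-01,
        -3.80060984e+02],
       [ 0.00000000e+00,  0.00000000e+00,  0.00000000e+00,
         1.00000000e+00]])}
```

View pics/topc.png

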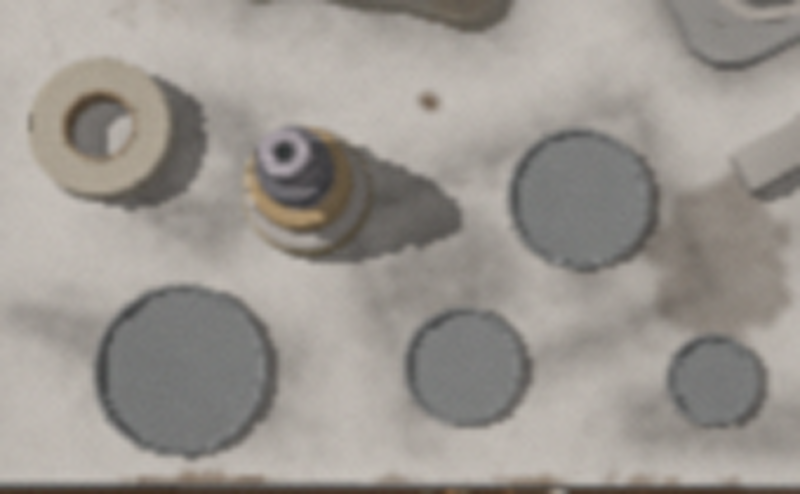

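View pics/sidec.png

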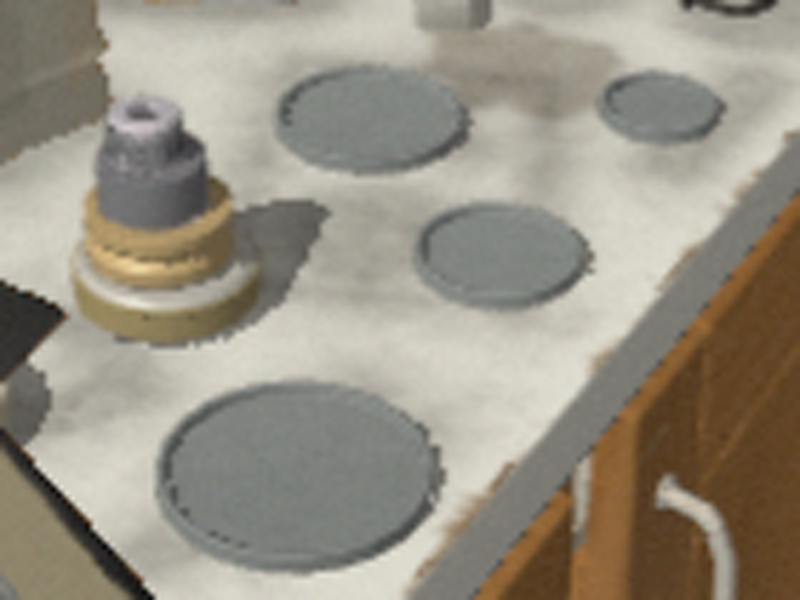

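The crops confirm the stack: collar hole at topc (284,152) and sidec (145,112), with grey polish, tan bevel and rough wheels beneath. The dish outer widths of 178/147/123/98 px agree with 92/78/64/50 mm. Next I triangulate and take a wrist view from above.

```bash
cat >> h.py <<'E'
def rot(deg):
    a=np.radians(deg)/2; return np.pi*np.array([np.cos(a),np.sin(a),0])   # tool down, tool x at yaw deg
E
python3 - <<'E'
from h import *
m=bot.camera_model("top"); ms=bot.camera_model("side")
t=lambda u:np.array(u)*170/800+[140,135]
s=lambda u:np.array(u)*140/800+[190,195]
for n,u,v,z,w in [("86",(186.5,370),(299,472),7,7),("72",(584,200),(372,117),7,7),("58",(468.5,368),(503,252),7,7),("44",(717,382),(661,105),7,7),("collar",(284,152),(145,112),80,80),("rough",(308,200),(167,270),12,22)]:
    print(n,unproj(m,t(u),z).round(1),unproj(ms,s(v),w).round(1))
for a in (-90,90):
  for p in [(536,-192,200),(536,-192,0),(438,-133,0),(530,-343,0),(438,-282,0),(431,-415,0)]:
    q=bot.solve_ik(p,rot(a)); print(a,p,None if q is None else np.round(q,2))
bot.goto((520,-230,220),rot(-90))
mw=bot.camera_model("wrist"); im=bot.get_image("wrist"); np.save("mw1",mw["world_to_cam"])
cv2.imwrite("pics/w1.png",cv2.resize(im,(800,600),interpolation=cv2.INTER_CUBIC)); print(bot.get_clock(),bot.get_eef_pos())
E
```

```text
86 [[ 436.7 -134.1    7. ]] [[ 433.5 -123.4    7. ]]
72 [[ 529.4 -344.2    7. ]] [[ 526.4 -332.1    7. ]]
58 [[ 438.1 -282.7    7. ]] [[ 435.4 -271.9    7. ]]
44 [[ 431.  -414.3    7. ]] [[ 429.4 -402.4    7. ]]
collar [[ 537.  -191.7   80. ]] [[ 535.  -186.3   80. ]]
rough [[ 527.7 -196.3   12. ]] [[ 522.9 -179.5   22. ]]
-90 (536, -192, 200) [-0.34  0.31  0.1   1.36  0.   -1.91]
-90 (536, -192, 0) [-0.34  0.45 -0.24  0.89  0.   -1.91]
-90 (438, -133, 0) [-0.29  0.29 -0.5   0.78  0.   -1.87]
-90 (530, -343, 0) [-0.57  0.54 -0.07  0.96  0.   -2.15]
-90 (438, -282, 0) [-0.57  0.38 -0.36  0.84  0.   -2.14]
-90 (431, -415, 0) [-0.77  0.49 -0.16  0.92  0.   -2.34]
90 (536, -192, 200) [-0.34  0.31  0.1   1.36  0.    1.23]
90 (536, -192, 0) [-0.34  0.45 -0.24  0.89  0.    1.23]
90 (438, -133, 0) [-0.29  0.29 -0.5   0.78  0.    1.28]
90 (530, -343, 0) [-0.57  0.54 -0.07  0.96  0.    1.  ]
90 (438, -282, 0) [-0.57  0.38 -0.36  0.84  0.    1.  ]
90 (431, -415, 0) [-0.77  0.49 -0.16  0.92  0.    0.8 ]
3.2333 [ 519.85797692 -230.22182227  219.98028179]
```

View pics/w1.png

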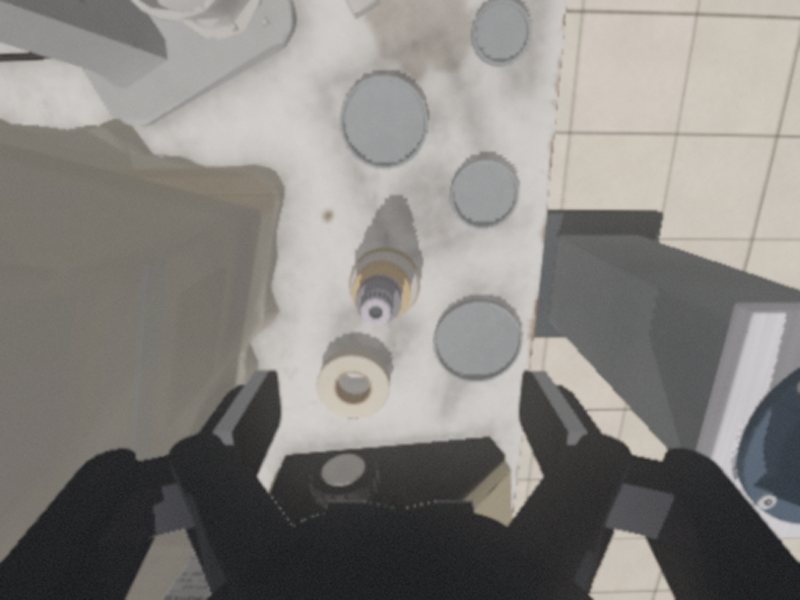

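The wrist view shows the collar hole at (376,312) and the dishes at (478,337), (385,118), (484,189) and (501,30), with the tape at (353,385). Top and side disagree by about 11 mm in y, so I use the wrist camera to settle it.

Run:
```python
from h import *
m=bot.camera_model("wrist")
for n,u,z in [("86",(478,337),7),("72",(385.5,118),7),("58",(484.5,189),7),("44",(501,30),7),("collar",(375.5,312),80),("rough",(385,284),12),("tape",(353,385),20)]:
    print(n,unproj(m,np.array(u)*.64,z).round(1))
# second look: right above the stack
bot.goto((536,-170,170),rot(-90))
m=bot.camera_model("wrist"); im=bot.get_image("wrist"); np.save("mw2",m["world_to_cam"])
print((proj(m,[(537,-192,80),(437,-134,7),(438,-283,7)])/.64).round(0))
cv2.imwrite("pics/w2.png",cv2.resize(im,(800,600),interpolation=cv2.INTER_CUBIC)); print(bot.get_clock())
```

```text
86 [[ 439.7 -134.9    7. ]]
72 [[ 531.9 -342.7    7. ]]
58 [[ 442.1 -282.2    7. ]]
44 [[ 435.6 -411.1    7. ]]
collar [[ 539.5 -190.    80. ]]
rough [[ 533.9 -193.1   12. ]]
tape [[567.9 -87.1  20. ]]
[[398. 249.]
 [514. 297.]
 [528. 111.]]
3.7
```

View pics/w2.png

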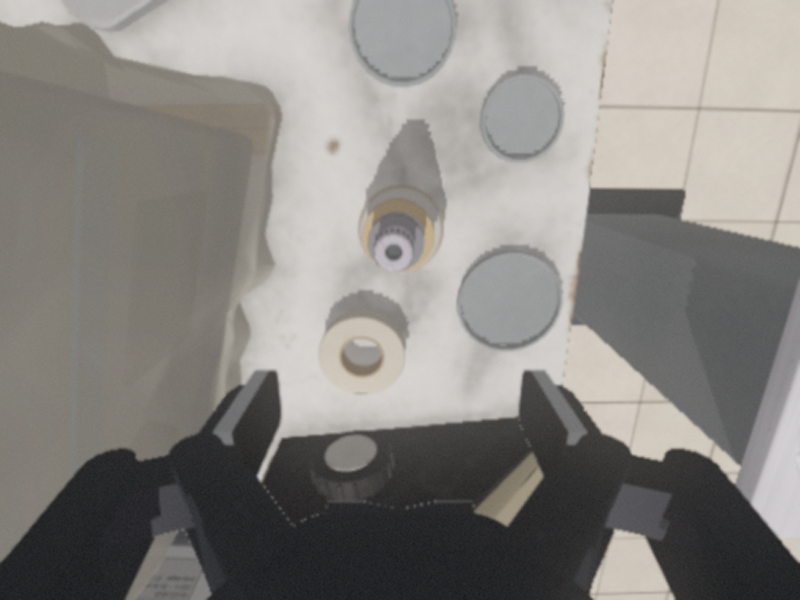

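Top and wrist agree to about 3 mm, so the side camera is the one that's off. I use the mean of top and wrist and start with the collar.

```bash
cat >> h.py <<'E'
R=rot(-90)
DISH={86:(438.5,-134.5),72:(531,-343.5),58:(440,-282.5),44:(433.5,-413)}
RETR={26:0.2,40:1.5,54:3.8,68:6.8}   # tip set-back at that opening
def pick(xy,bottom,dia,f=50):
    z=bottom+6-RETR[dia]
    x,y=xy; bot.goto((x,y,max(bottom+60,90)),R); bot.movel((x,y,z),speed=100)
    print("pre",np.round(bot.get_wrist_force(),1))
    bot.grasp(f); print("w",bot.get_width()*85,"F",bot.get_grip_force(),np.round(bot.get_wrist_force(),1))
    bot.movel((x,y,z+15),speed=40); bot.movel((x,y,max(z,40)+45),speed=150)
    print("lift",bot.get_width()*85,bot.get_grip_force(),np.round(bot.get_wrist_force(),1))
def place(dia_dish,dia,off=(0,0)):
    x,y=np.array(DISH[dia_dish])-off; z=3+6-RETR[dia]
    bot.goto((x,y,z+70),R); bot.movel((x,y,z+10),speed=120); bot.movel((x,y,z+.6),speed=25)
    print("down",np.round(bot.get_wrist_force(),1),bot.get_width()*85)
    bot.open_gripper(); bot.movel((x,y,z+90),speed=150)
def look(name,crop=None):
    m=bot.camera_model("wrist"); im=bot.get_image("wrist")
    cv2.imwrite(f"pics/{name}.png",cv2.resize(im,(800,600),interpolation=cv2.INTER_CUBIC)); return m
E
python3 - <<'E'
from h import *
pick((538.5,-191),62,26,40); place(44,26)
print(bot.get_clock())
bot.goto((470,-290,190),R); m=look("w3"); print((proj(m,[(433.5,-413,3),(538.5,-191,62)])/.64).round(0)); print(bot.get_clock())
E
```

```text
pre [-0.4 -0.4 -0.1]
w -0.2538159546313858 F 0.0 [-0.1  0.2  0.5]
lift 0.09931891778458539 0.0 [-0.6  0.7 -0.2]
down [ 0.1 -0.2  0.2] -0.025206950643858517
10.0417
[[444. 101.]
 [316. 384.]]
10.7667
```

View pics/w3.png

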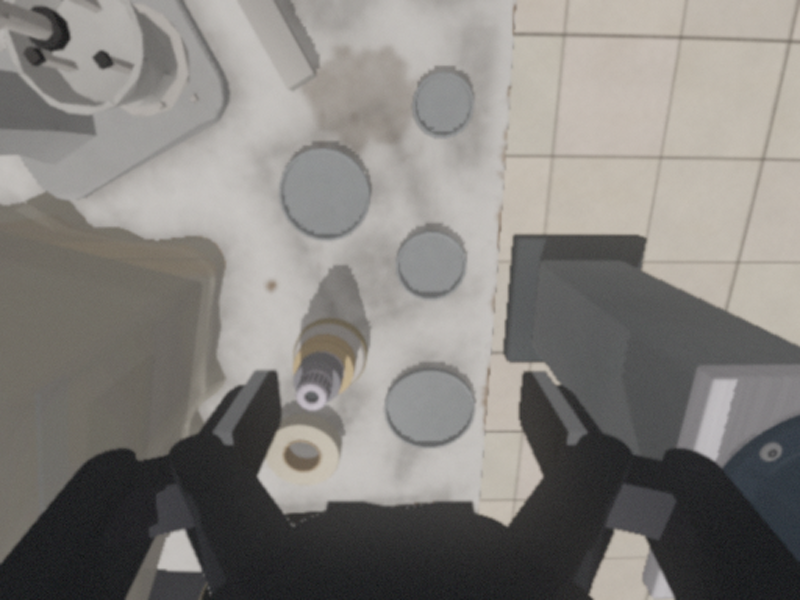

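The collar is still on the stack at (312,396), so the fingers closed on nothing. I check the TCP projection and triangulate the collar from all views.

Run:
```python
from h import *
from scipy.optimize import least_squares
m=bot.camera_model("wrist"); p=bot.get_eef_pos(); print(p,bot.get_tool_rot(),bot.get_width())
print((proj(m,[p,p+[0,0,13],p+[42.5,0,13],p+[-42.5,0,13]])/.64).round(0))
ms=[dict(m,world_to_cam=np.load("mw1.npy")),dict(m,world_to_cam=np.load("mw2.npy")),m]
def tri(obs):
    f=lambda P:np.concatenate([proj(mm,P)[0]-u for mm,u in obs])
    r=least_squares(f,(530,-200,50)); return r.x.round(1),r.fun.round(1)
S=.64
w=[(375.5,312),(394,252),(311.5,396)]
col=[(a,np.array(b)*S) for a,b in zip(ms,w)]
t=bot.camera_model("top"); sd=bot.camera_model("side")
ct=(t,np.array((284,152))*170/800+[140,135]); cs=(sd,np.array((145,112))*140/800+[190,195])
print("wrist",tri(col)); print("w+top",tri(col+[ct])); print("top+side",tri([ct,cs]))
d=[(478,337),(510,297),(430.5,403)]
dw=[(a,np.array(b)*S) for a,b in zip(ms,d)]
dt=(t,np.array((186.5,370))*170/800+[140,135]);ds=(sd,np.array((299,472))*140/800+[190,195])
print("dish86 wrist",tri(dw),tri(dw+[dt]),tri([dt,ds]))
print(ms[2]["world_to_cam"].round(3).tolist())
```

```text
[ 469.30625303 -290.61990528  188.40499263] [ 2.22035789 -2.22126651 -0.0029066 ] 0.9987297846504565
[[400. 338.]
 [400. 350.]
 [302. 350.]
 [498. 350.]]
wrist (array([ 539.6, -188.9,   75.8]), array([ 0.2, -0.3, -0.2,  0.1,  0. ,  0.2]))
w+top (array([ 539.4, -189.3,   76.4]), array([ 0.3, -0.5,  0. , -0.1,  0. ,  0.1, -0.8, -0.6]))
top+side (array([ 538.2, -191.1,   76.5]), array([-0.1, -0.1,  0.1,  0. ]))
dish86 wrist (array([ 437.3, -130.4,   -3.9]), array([ 0.1, -0.3, -0.1,  0.1,  0. ,  0.2])) (array([ 437.7, -131.5,   -1.9]), array([ 0.1, -0.4, -0. , -0.2, -0.1,  0.3, -0.4,  0. ])) (array([ 438.4, -132.3,   -1.3]), array([-0.1, -0.3,  0.2,  0.1]))
[[-1.0, 0.001, 0.003, 469.396], [-0.002, -0.951, -0.31, -238.13], [0.003, -0.31, 0.951, -463.421], [0.0, 0.0, 0.0, 1.0]]
```

The wrist picture suggests the fingertips stand well above the reported TCP: a spread of 244 px against the 196 predicted implies about 35 mm higher, which would explain the miss. I check it with the fingers shut, in both cameras.

Run:
```python
from h import *
bot.goto((450,-230,150),R); bot.grasp(20); bot.wait(.3)
p=np.array(bot.get_eef_pos()); print(p,bot.get_width())
m=bot.camera_model("wrist"); a=bot.get_image("wrist"); s=bot.get_image("side"); ms=bot.camera_model("side")
P=[p,p+[0,0,20],p+[0,0,35],p+[0,0,50]]
print("wrist",proj(m,P).round(0).tolist()); u=proj(ms,P).round(0); print("side",u.tolist())
c=lambda im,x,y,w,h,S:cv2.resize(im[y:y+h,x:x+w],None,fx=S,fy=S,interpolation=cv2.INTER_CUBIC)
x,y=(int(v) for v in u[1]-[66,75]); print("side crop origin",x,y)
cv2.imwrite("pics/tip.png",np.hstack([c(a,190,184,133,200,3),c(s,max(x,0),max(y,0),133,200,3)])); print(bot.get_clock())
```

```text
[ 450.03697322 -229.98695317  150.01807205] 0.0023402857786667753
wrist [[256.0, 216.0], [256.0, 229.0], [256.0, 240.0], [256.0, 254.0]]
side [[264.0, 185.0], [264.0, 175.0], [265.0, 168.0], [265.0, 161.0]]
side crop origin 198 100
12.3333
```

View pics/tip.png

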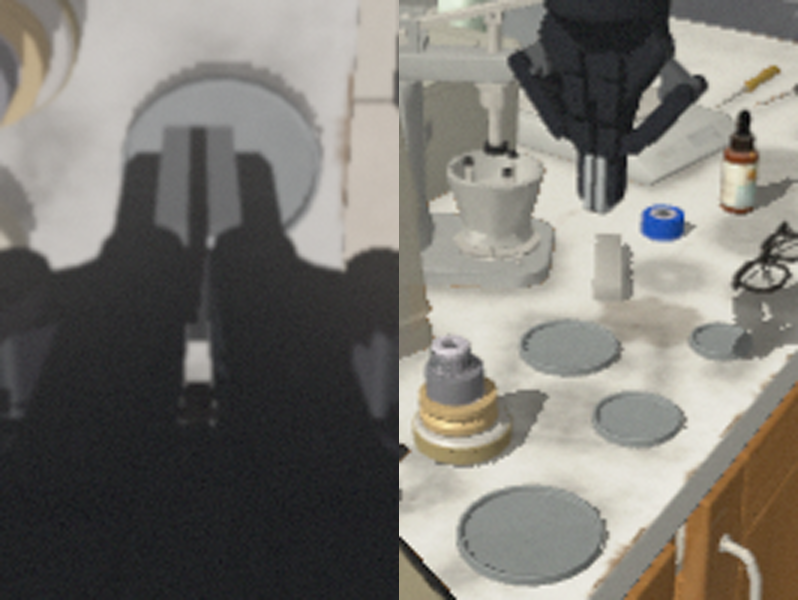

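In both pictures the shut tips sit above the reported TCP (wrist row 226 against 216 predicted; side row 171 against 185, about 15–30 mm). I measure the tool offset directly by touching the bare worktop with the shut fingers in small guarded steps.

Run:
```python
from h import *
x,y=445,-212
bot.goto((x,y,20),R); f0=bot.get_wrist_force()[2]; z=8
bot.movel((x,y,z),speed=100)
while z>-45:
    f=bot.get_wrist_force()[2]-f0
    if abs(f)>4: break
    z-=2; bot.movel((x,y,z),speed=40)
print("contact cmd z",z,"force",f,"eef",bot.get_eef_pos())
while abs(f)>2 and z<20:
    z+=.5; bot.movel((x,y,z),speed=20); f=bot.get_wrist_force()[2]-f0
print("free at",z,bot.get_eef_pos(),f,bot.get_clock())
bot.movel((x,y,60),speed=150); bot.open_gripper(); print(bot.get_clock())
```

```text
contact cmd z -36 force 17.364113491525398 eef [ 445.23869273 -212.10865005  -34.78223877]
free at -34.5 [ 444.94679237 -211.9808268   -34.67334458] -0.44116794420276695 19.4417
21.0083
```

The worktop is felt at a reported TCP z of -34.7, so the true tips are 34.7 mm behind the reported TCP. I correct for that and pick the collar again.

```bash
sed -i 's/z=bottom+6-RETR\[dia\]/z=bottom+6-RETR[dia]-34.7/; s/z=3+6-RETR\[dia\]/z=3+6-RETR[dia]-34.7/; s/max(bottom+60,90)/max(bottom+25,60)/; s/max(z,40)+45/max(z+30,35)/; s/z+90)/z+80)/' h.py
python3 - <<'E'
from h import *
pick((538.8,-190.5),62,26,40)
print(bot.get_clock())
if bot.get_grip_force()>5: place(44,26)
print(bot.get_clock())
bot.goto((490,-270,150),R); look("w4"); print(bot.get_clock())
E
```

```text
pre [-0.3  0.9 -0.2]
w 24.06184853025667 F 39.10984396934509 [-0.6  0.8  4.6]
lift 23.619234787630337 39.31592524051666 [ 1.   0.2 -1.5]
23.55
down [ 0.   0.  -0.9] 23.75050813615084
27.0083
27.8083
```

View pics/w4.png

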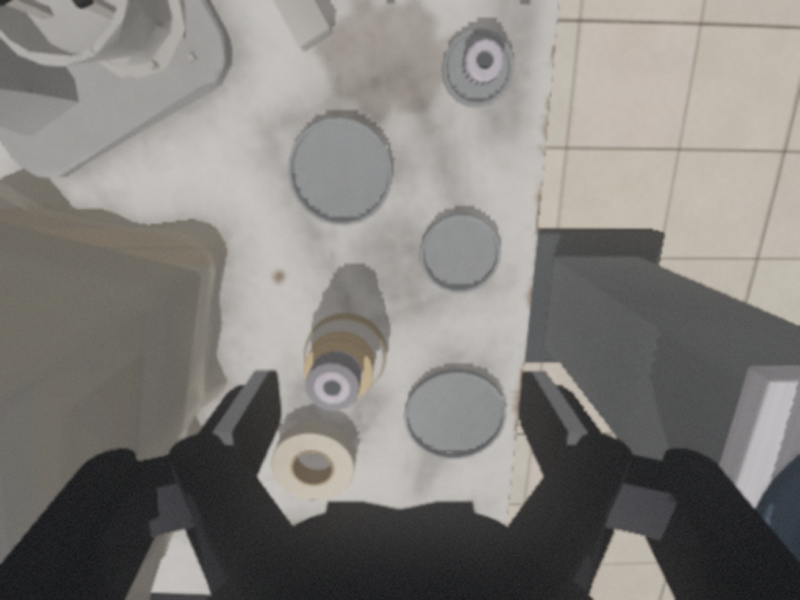

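The collar now stands in the small dish: its hole is at (485,60) and the dish centre at (477,63). The polish wheel on top of the stack has its hole at (332,388). I compute the offsets before going on.

Run:
```python
from h import *
m=bot.camera_model("wrist"); np.save("mw4",m["world_to_cam"])
for n,u,z in [("collar",(485,60),21),("44",(477,63),7),("58",(460.5,248),7),("72",(342,167),7),("86",(455.5,411),7),("polish",(332,388),62),("bevel",(337,360),42),("tape",(313,466),20)]:
    print(n,unproj(m,np.array(u)*.64,z).round(1))
t=bot.get_image("top"); cv2.imwrite("pics/top2.png",cv2.resize(t[135:240,140:310],(800,494),interpolation=cv2.INTER_CUBIC))
```

```text
collar [[ 432.6 -411.7   21. ]]
44 [[ 435.4 -412.6    7. ]]
58 [[ 441.5 -282.9    7. ]]
72 [[ 531.1 -343.6    7. ]]
86 [[ 439.3 -135.4    7. ]]
polish [[ 537.9 -192.2   62. ]]
bevel [[ 536.5 -204.3   42. ]]
tape [[567.  -86.8  20. ]]
```

View pics/top2.png

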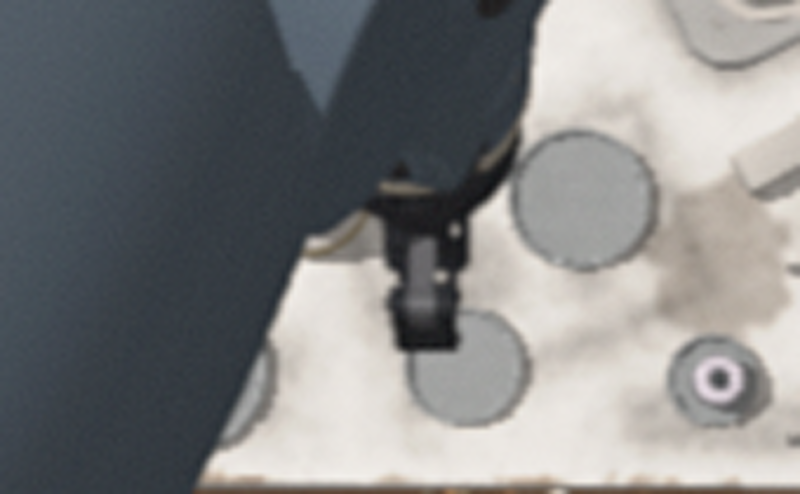

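The collar lies within about 3 mm of its dish centre. Next the polishing and bevel wheels, guarded by grip checks.

Run:
```python
from h import *
pick((538.3,-191.3),42,40,45); assert bot.get_grip_force()>5
place(58,40); print(bot.get_clock())
pick((538.3,-191.3),22,54,55); assert bot.get_grip_force()>5
place(72,54); print(bot.get_clock())
bot.goto((490,-260,150),R); m=look("w5"); np.save("mw5",m["world_to_cam"]); print(bot.get_clock())
```

```text
pre [ 0.3 -0.   1.3]
w 37.92724029022961 F 44.617998003959656 [-2.4  1.7  4.8]
lift 37.89605130357909 45.402143597602844 [ 0.4 -1.4 -0.7]
down [0.7 0.7 1.9] 37.895990964351626
33.3833
pre [-0.2  0.4  0.5]
w 51.56130140692023 F 56.11802816390991 [-2.8 -0.2  7.4]
lift 51.53634879703422 57.732664346694946 [ 0.6  0.5 -2.5]
down [-2.   1.7  4.4] 51.65027707552762
39.0833
39.7333
```

View pics/w5.png

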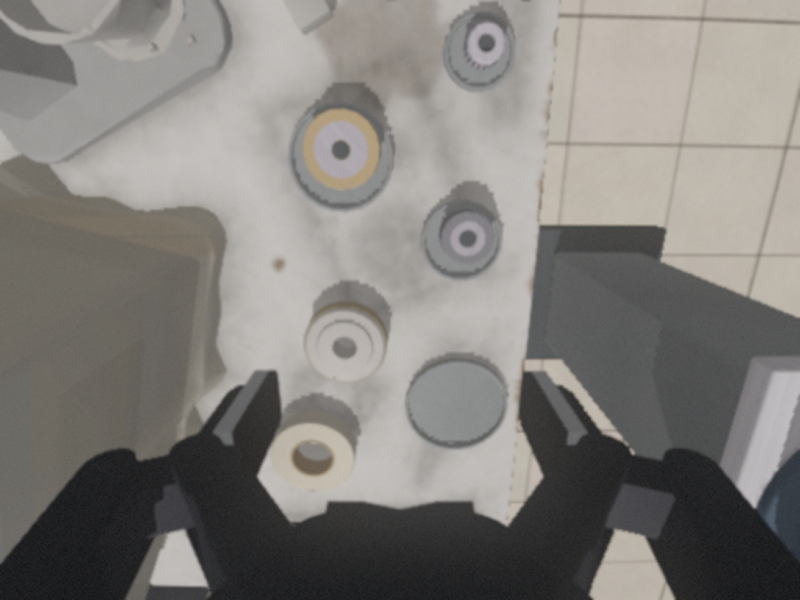

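The bevel wheel (341,149), polishing wheel (467,239) and collar (486,43) are in their dishes. The roughing wheel's hole is at (344,347). I check positions, then move the last wheel.

Run:
```python
from h import *
m=bot.camera_model("wrist")
q={n:unproj(m,np.array(u)*.64,z)[0].round(1) for n,u,z in [("rough",(344,347),22),("bevel",(341,149),23),("polish",(467,239),23),("58",(461,236),7),("72",(342,155),7),("86",(456,399),7)]}
print(q)
r=q["rough"][:2]; assert np.hypot(*(r-[538,-191]))<8
pick(r,0,68,70); assert bot.get_grip_force()>5
place(86,68); print(bot.get_clock())
bot.goto((470,-240,150),R); m=look("w6"); np.save("mw6",m["world_to_cam"]); print(bot.get_clock())
```

```text
{'rough': array([ 534.3, -195.1,   22. ]), 'bevel': array([ 530.1, -345.4,   23. ]), 'polish': array([ 440.2, -282.6,   23. ]), '58': array([ 442.3, -281.9,    7. ]), '72': array([ 531.6, -341.5,    7. ]), '86': array([ 440.1, -137.3,    7. ])}
pre [0.1 0.2 0.6]
w 61.204812646988564 F 74.5161928194284 [-4.8  0.9 13.3]
lift 61.408119702352636 76.03158673126018 [-0.   0.2 -3.9]
down [-2.6  1.1 12.1] 61.25754760464063
45.55
46.25
```

View pics/w6.png

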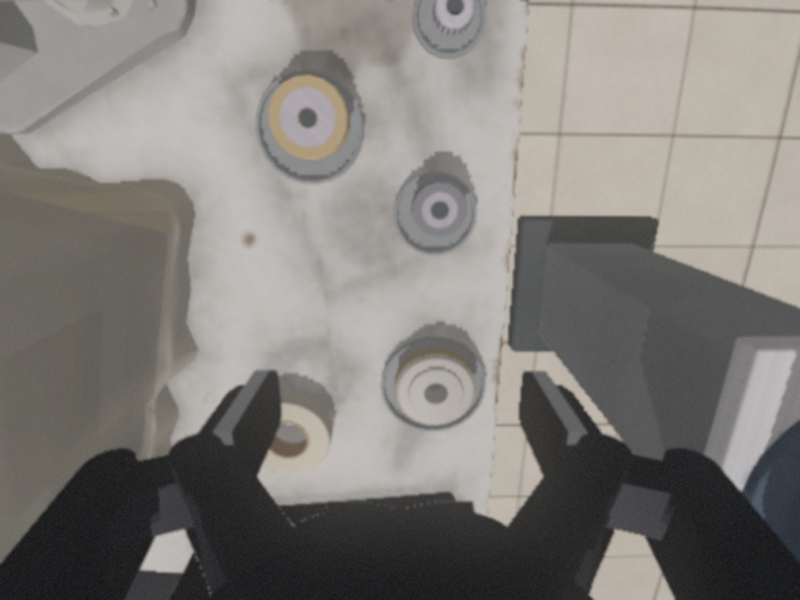

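The roughing wheel is in the large dish, with its hole at (436,393). I move the arm clear and check seating in the fixed cameras, top crop over side crop.

Run:
```python
from h import *
m=bot.camera_model("wrist")
for n,u,z in [("rough",(436,393),25),("86",(434,382),7)]: print(n,unproj(m,np.array(u)*.64,z).round(1))
bot.move_j([-1.254,0.238,-0.013,1.319,0,-1.571]); bot.wait(.3)
t=bot.get_image("top"); s=bot.get_image("side")
r=lambda i,h:cv2.resize(i,(h*i.shape[1]//i.shape[0],h),interpolation=cv2.INTER_CUBIC)
T=r(t[185:220,150:310],160); 
A=cv2.resize(t[145:225,150:310],(560,280),interpolation=cv2.INTER_CUBIC); B=cv2.resize(s[195:300,210:330],(360,315),interpolation=cv2.INTER_CUBIC)
c=np.zeros((600,800,3),np.uint8); c[:280,:560]=A; c[285:600,:360]=B
cv2.imwrite("pics/fin.png",c); print(bot.get_clock(),bot.get_eef_pos())
mt=bot.camera_model("top")
for k,h in ((86,25),(72,23),(58,23),(44,21)):
    u=proj(mt,[(*DISH[k],7),(*DISH[k],h)]); print(k,((u-[150,145])*3.5).round(0).tolist())
```

```text
rough [[ 438.3 -133.    25. ]]
86 [[ 438.4 -132.8    7. ]]
48.15 [ 163.98864835 -499.05220339  196.76276079]
86 [[104.0, 238.0], [100.0, 234.0]]
72 [[398.0, 112.0], [399.0, 107.0]]
58 [[313.0, 236.0], [313.0, 233.0]]
44 [[496.0, 246.0], [498.0, 243.0]]
```

View pics/fin.png

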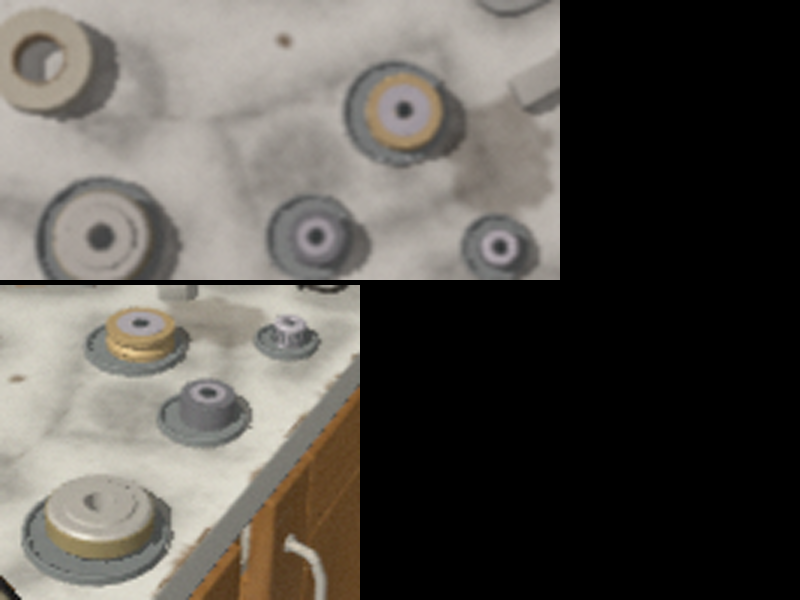

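All four parts sit flat inside their dish rims: holes in the top crop at (101,237), (403,110), (316,236) and (500,247), all within about 4 mm of the dish centres. The tape and spectacles are undisturbed, and the arm is clear. I hand the job in.

```bash
python3 -c "
from cell import bot
print(bot.close_job())"
```

```text
the job is handed in; nothing more can be done
None
```

I handed the job in at about 48 s on the robot's clock: all four parts lie flat in their own dishes, within about 4 mm of centre in the last pictures, and the tape and spectacles were not touched; the verdict was not shown to me.

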